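# Ease the spring clip off the idler spindle with a wedge

## Robot

A 6-joint arm with a two-finger parallel gripper is mounted at the origin on the work surface. World frame = base frame: x ahead of the robot, y to its left, z up, the work surface at z = 0. Lengths are in m, angles in degrees, forces in N, time in s.
With the tool pointing down it reaches from about 0.35 to 0.875 m from the base axis. Payload 4.2 kg.
Tool frame: the origin (TCP) lies between the finger pads; the fingertips stand 25 mm ahead of it and the grasp point (between the pads) lies 6 mm ahead of it (r.tips_ahead is the distance from the TCP to the fingertips, in m); z points along the fingers, y is the direction in which the jaws open and shut (so a half turn about z gives the same grasp; the last joint's range is limited). The gripper opens to 87 mm and grips with 3 to 60 N. Pads are 19 mm wide; open, the fingers measure 117 mm over their backs; the gripper's body (75 mm by 190 mm) begins 51 mm behind the grasp point.
Start: joints at [81.165, 22.042, 0.453, 0, -68.411, -14.817], TCP at [0.251, 0.572, 0.248] pointing down, gripper open.
Joint ranges: [-179.83, 179.83], [-69.29, 118.12], [-61.27, 80.66], [-181.25, 117.63], [-171.15, -9.14], [-177.46, 177.46]. Speed limits (degrees/s): [159.86, 159.86, 180, 180, 180, 180].

## Interface

Orientations are given as a 3x3 rotation matrix whose columns are the frame's x, y, z axes.
In Python, from station import r, vision, finish_job gives the robot as it stands.
- The arm moves only by the shell command python3 -m jog 'ROWS'. ROWS is a JSON object of lists of equal length, an entry for each row: "rot": the turn, a rotation vector about the world's x, y, z in degrees, a list of three; "delta_pos": the shift along the world's x, y, z in mm, a list of three; "grip": the opening in per cent of the stroke, from 0 (shut) to 100 (fully open). A call has 1 to 10 rows; each row shifts and turns the commanded pose from where the row before left it; what a row does not reach is not made up. A row lasts 1/12 s, in which the tool goes at most 41.7 mm and 7.16 degrees, less where a joint would pass 70% of its speed; a pose out of reach is approached as far as the arm can. A call with a gripper value outside its range is refused whole. The fingers move at their own pace and stop on an object; the grip force is fixed at half the most. Time passes only in rows, so rows that do not move let the fingers close. It gives the time, the measured TCP pose, the force and the opening at its end, in the units of the state.
- r.sense(): the state, without advancing time (a new reading comes with each control period).
- vision.capture(name): name is "scene" or "top" or "wrist"; returns a dict with "frame" (400x640x3 uint8, red, green, blue), "K" (3x3 intrinsics, pixels), "xyz" and "orientation" of the camera in the world. Camera axes: x right, y up, looking along -z (the intrinsics and any distortion apply to the point x, -y, -z); pixel columns grow to the right and rows downward; lengths in m; the calibration is good to about 2 mm. A picture is of the moment at which its call begins. There is no depth.
- finish_job(): hands the job in, once; it reports no verdict.
The state is a dict: "time_s": time; "joints": joint angles; "joint_velocities": joint speeds; "effort": joint torques, N m; "tcp_pos": TCP position; "ee_rot": TCP orientation; "wrist_force": force on the tool from outside, world axes, zero at the start; "moment": the same for the moment, N m; "gripper_width": opening from 0.0 (shut) to 1.0 (fully open).
Only numpy, scipy, OpenCV 4.12 (cv2) and the standard library are available. Lean on these libraries where they do the work, as an engineer would, in place of code of your own. Each camera call takes 0.05 s, during which the arm holds its last target. There are 200 camera calls.

## Task

Lay the blade of the orange wedge lightly on top of the steel spindle in front of the brass spring clip and, keeping it resting on the steel without bearing down, slide it under the clip until the clip is spread and lifted off the spindle; nothing may be forced or flung. Then lay the clip and the wedge down in the blue tray and let go (the clip may stay on the wedge). Leave the glue bottle, the screw jar and the screwdriver where they are.

Things in the scene. Friction and masses are not known exactly. Their poses are not given: they have to be found in the camera images.
- idler: Fixed teal-and-grey idler unit carrying a steel spindle. Origin 70 mm under the spindle's axis, z up, x along the spindle, from its free end towards the pulley. Stands at varying heights. Base plate 215 x 100 mm, x = -60 to 155 mm, top 10 mm over the origin. 60 mm pulley from x = 80 mm, bearing block from x = 112 mm, both 100 mm over the origin at most.
- spindle_end (a point): Free end of the spindle, on its axis (x = -55 mm of the idler, 70 mm over its origin; axes as the idler's). The spindle is a level round steel bar, 18 mm diameter: its top line is 9 mm above this point, bare up to the clip and again beyond it up to the pulley.
- fork (a point): On the spindle's axis at the front face of the grey fork (x = 10.5 mm of the idler), which stops the clip from sliding on towards +x. The fork is two cheeks 8 mm thick, 9.5 to 24 mm either side of the axis, reaching 22 mm above it: a blade on top of the spindle passes between them.
- clip: Brass-coloured spring clip, an upside-down U snapped over the spindle from above, 20 mm long (x), 29 wide, 27 high, 42 g. Origin on the spindle's axis while seated, axes as the idler's. Sprung arms end in rolls 8 mm below the axis; they spread (2 to 4 N each) as it is lifted. Lifted 9 mm it is past the widest line and comes up with the wedge, hugging the blade.
- clip_slot (a point): Front mouth of the slot between spindle top and the clip's bridge, level with the spindle's top line, 10 mm towards -x from the clip's origin and 9 mm above it; axes as the clip's. The slot is 3 mm high, 14 mm wide between the shoulders; the bridge's front edge is a round bar 4 mm thick, 8 mm before the clip's origin; its rear edge is 2 mm higher. Pushing the wedge in takes 2 to 8 N.
- wedge: Orange plastic pry wedge, about 90 g, standing on its flat underside. Origin on the underside below the middle of the handle, z up, x towards the tip. Handle: upright block 30 mm (x) by 18 mm (y), top 63 mm up, on a foot 30 x 36 x 8 mm; grip it across the 18 mm.
- wedge_tip (a point): Underside of the blade at its very tip, 87 mm ahead of the wedge's origin; axes as the wedge's. Blade 8 mm wide, flat below: level land 15 mm thick from 15 to 47 mm ahead of the wedge's origin, then a straight ramp down to this tip, 2 mm thick. The clip is off when it sits on the land (clip origin 25 to 38 mm ahead of the wedge's origin).
- tray: Blue open tray, fixed, 240 mm (x) by 160 mm (y), 25 mm high, walls 4 mm, floor 4 mm thick. Origin below its centre on the table, z up.
- glue: White glue bottle with red cap, 44 mm diameter, 130 mm high, a bystander. Origin at the centre of its underside.
- jar: Glass screw jar with black lid, 60 mm diameter, 70 mm high, a bystander. Origin at the centre of its underside.
- driver: Screwdriver lying on the table, a bystander. Origin about the middle of it.
Mind the look-alikes: they are no part of the job. What is meant by the wedge is not pink, and is the larger of those in its own colour.

How it is judged:
By the outcome, as a careful person would: the job done as asked, in the order asked, and still so for the second after the job is handed in, with the robot touching nothing.
It also fails if it takes over 72 s, if anything falls off the work surface, if the arm or the gripper's body presses on something with over 40 N, if the wrist force passes 120 N, or if a joint passes its speed limit or range.

## Working session

There is one attempt and no reset: what is moved stays moved. The work goes in short steps, Python scripts to look and compute and a shell command to move; the robot and the scene stay as the last step left them, time stands still between calls to the robot, and variables do not carry over. Pictures are saved under pics/ and viewed, about 8 in all and at most 12, crops included, and the job is handed in when it is done.

```bash
mkdir -p pics
cat > h.py <<'E'
from station import r, vision, finish_job
import numpy as np, cv2
def cap(n,save=None):
    c=vision.capture(n)
    if save: cv2.imwrite('pics/'+save,cv2.cvtColor(c['frame'],cv2.COLOR_RGB2BGR))
    return c
def ray(c,u,v):
    K=np.array(c['K']);R=np.array(c['orientation']);
    p=np.linalg.solve(K,[u,v,1.0]); d=R@np.array([p[0],-p[1],-p[2]])
    return np.array(c['xyz']),d/np.linalg.norm(d)
def onz(c,u,v,z):
    o,d=ray(c,u,v); return o+d*(z-o[2])/d[2]
def two(c1,p1,c2,p2):
    o1,d1=ray(c1,*p1);o2,d2=ray(c2,*p2)
    A=np.stack([d1,-d2],1);s=np.linalg.lstsq(A,o2-o1,rcond=None)[0]
    a=o1+s[0]*d1;b=o2+s[1]*d2
    return (a+b)/2,np.linalg.norm(a-b)
def proj(c,P):
    K=np.array(c['K']);R=np.array(c['orientation']);q=R.T@(np.array(P)-c['xyz']);p=K@[q[0],-q[1],-q[2]];return p[:2]/p[2]
E
python3 - <<'E'
from h import *
import pickle
d={n:cap(n,n+'0.png') for n in('scene','top')}
pickle.dump(d,open('c0.pkl','wb'))
for n in d: print(n,d[n]['xyz'],d[n]['orientation'],d[n]['K'],[k for k in d[n]])
print(r.sense())
E
```

```text
scene [ 1.11538726 -0.25219632  0.74398499] [[ 0.52874366 -0.60577598  0.59452973]
 [ 0.84873306  0.36985518 -0.37796737]
 [ 0.00907366  0.70444489  0.70970069]] [[407.77522548   0.         332.36635806]
 [  0.         407.77522548 203.38767642]
 [  0.           0.           1.        ]] ['frame', 'K', 'xyz', 'orientation']
top [0.3891272  0.11137065 1.01000294] [[ 6.45271113e-04  9.82758725e-01 -1.84891516e-01]
 [-9.99998862e-01  8.86343389e-04  1.22120974e-03]
 [ 1.36403190e-03  1.84890518e-01  9.82758178e-01]] [[374.68987809   0.         315.94154016]
 [  0.         374.68987809 198.69347173]
 [  0.           0.           1.        ]] ['frame', 'K', 'xyz', 'orientation']
{'time_s': 0.1, 'joints': array([ 8.11656061e+01,  2.20885983e+01,  3.88805397e-01, -2.36603855e-02,
       -6.84114532e+01, -1.48160020e+01]), 'joint_velocities': array([-0.07861707, -0.13080346,  0.20070476, -0.01133142,  0.02607811,
        0.06908807]), 'effort': array([-2.25498707e-05, -3.91685128e+01,  1.87936002e+01,  4.23187584e+00,
        1.34770072e-02, -7.44263752e-05]), 'tcp_pos': array([0.25052268, 0.57207458, 0.24655778]), 'ee_rot': array([[ 9.15949169e-01, -4.01293734e-01, -6.77613695e-04],
       [-4.01294286e-01, -9.15947290e-01, -1.85957454e-03],
       [ 1.25577181e-04,  1.97519826e-03, -9.99998041e-01]]), 'wrist_force': array([-0.34664003,  0.20872156, -0.52893571]), 'moment': array([ 0.00741009,  0.05422675, -0.02540576]), 'gripper_width': 1.0006619438953355}
```

View pics/scene0.png

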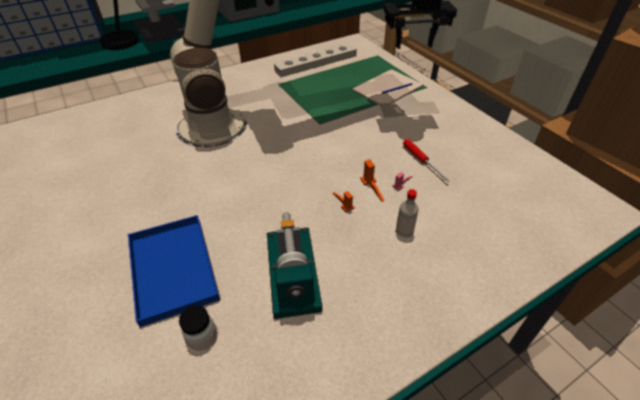

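View pics/top0.png

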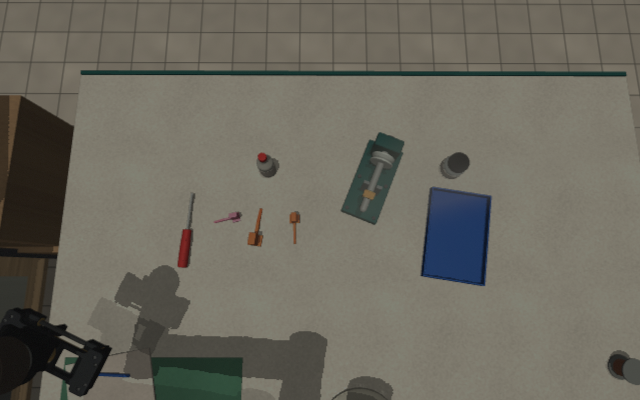

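Top view: larger orange wedge has its handle at (255,240) and tip at (261,210). The idler spans (347-403,135-220), with the clip at (369,194), free end at (364,207) and tray centre at (457,237). In the scene view the clip is at (288,224) and the wedge at (370,175).

Run:
```python
from h import *
import pickle
d=pickle.load(open('c0.pkl','rb'))
t,s=d['top'],d['scene']
def masks(c):
    h=cv2.cvtColor(c['frame'],cv2.COLOR_RGB2HSV)
    return {'orange':cv2.inRange(h,(5,150,60),(18,255,255)),'blue':cv2.inRange(h,(105,150,40),(125,255,255)),'teal':cv2.inRange(h,(78,90,20),(100,255,255)),'brass':cv2.inRange(h,(12,110,90),(24,255,255))}
for n,c in d.items():
    for k,m in masks(c).items():
        for q in cv2.findContours(m,0,2)[0]:
            if cv2.contourArea(q)>12:
                b=cv2.boundingRect(q)
                if n=='top' and b[1]>320 or n=='scene' and b[1]<110: continue
                print(n,k,cv2.contourArea(q),b,[np.round(x,1).tolist() if not np.isscalar(x) else round(x) for x in cv2.minAreaRect(q)])
for p in [(421,276),(485,285),(491,195),(431,188)]: print('tray',onz(t,*p,.025).round(3))
a=t['frame'][125:255,225:420]; b=s['frame'][150:325,255:415]
a=cv2.resize(a,None,fx=4,fy=4,interpolation=cv2.INTER_CUBIC);b=cv2.resize(b,None,fx=3.4,fy=3.4,interpolation=cv2.INTER_CUBIC)
cv2.imwrite('pics/ca.png',a[:,:,::-1]);cv2.imwrite('pics/cb.png',b[:,:,::-1])
```

```text
scene orange 363.5 (599, 250, 41, 28) [[621.7, 265.6], [18.3, 43.1], 70]
scene orange 66.0 (281, 220, 13, 8) [[287.1, 223.2], [6.8, 12.0], 83]
scene orange 162.0 (334, 192, 20, 20) [[345.3, 199.1], [22.3, 14.0], 58]
scene orange 268.0 (361, 160, 23, 41) [[369.8, 181.3], [43.1, 15.7], 74]
scene blue 6747.5 (129, 217, 90, 109) [[167.7, 270.9], [91.1, 85.2], 75]
scene teal 2633.0 (268, 229, 53, 89) [[291.8, 272.3], [84.6, 47.8], 82]
scene teal 2173.5 (390, 227, 250, 173) [[517.1, 316.7], [10.1, 302.6], 55]
scene brass 76.5 (281, 219, 13, 9) [[286.9, 222.9], [7.4, 12.4], 84]
scene brass 126.0 (599, 157, 41, 26) [[619.7, 168.3], [47.1, 4.8], 30]
top orange 24.5 (257, 236, 5, 10) [[259.3, 240.5], [3.5, 9.5], 8]
top orange 35.0 (290, 213, 7, 10) [[293.0, 217.5], [9.0, 6.0], 90]
top orange 99.0 (248, 209, 14, 36) [[254.8, 226.3], [7.0, 36.6], 14]
top blue 3868.5 (422, 206, 68, 80) [[455.5, 243.3], [63.0, 78.8], 4]
top teal 30.0 (377, 133, 9, 11) [[379.4, 137.5], [6.2, 10.6], 51]
top teal 1398.0 (81, 71, 545, 5) [[353.0, 73.0], [544.0, 3.6], 0]
top brass 14.5 (257, 235, 6, 11) [[260.1, 240.4], [2.8, 10.8], 18]
top brass 42.0 (248, 233, 8, 12) [[251.1, 238.4], [6.2, 12.0], 9]
top brass 12.5 (293, 220, 7, 12) [[295.0, 224.8], [5.1, 12.1], 24]
top brass 45.0 (364, 190, 11, 9) [[368.6, 194.2], [9.8, 5.8], 22]
top brass 46.0 (9, 128, 6, 29) [[9.8, 141.8], [4.8, 28.4], 7]
top brass 150.5 (9, 96, 11, 32) [[13.7, 111.5], [9.0, 31.3], 3]
tray [ 0.372 -0.161  0.025]
tray [ 0.35  -0.324  0.025]
tray [ 0.585 -0.359  0.025]
tray [ 0.604 -0.199  0.025]
```

View pics/ca.png

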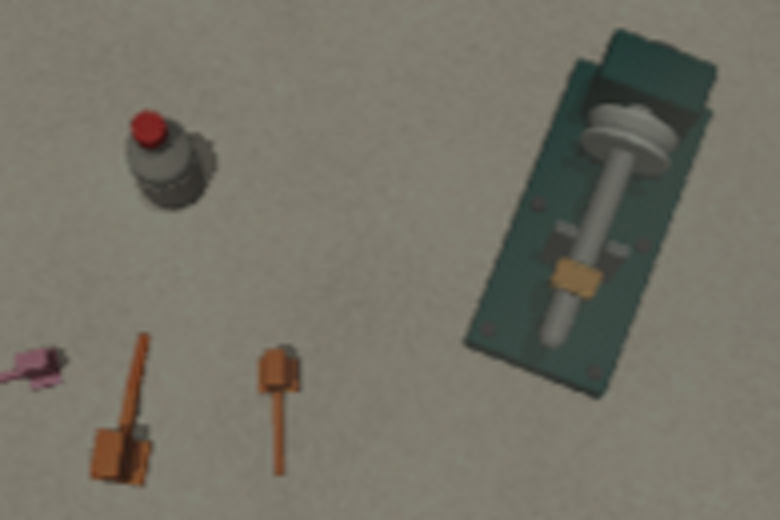

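View pics/cb.png

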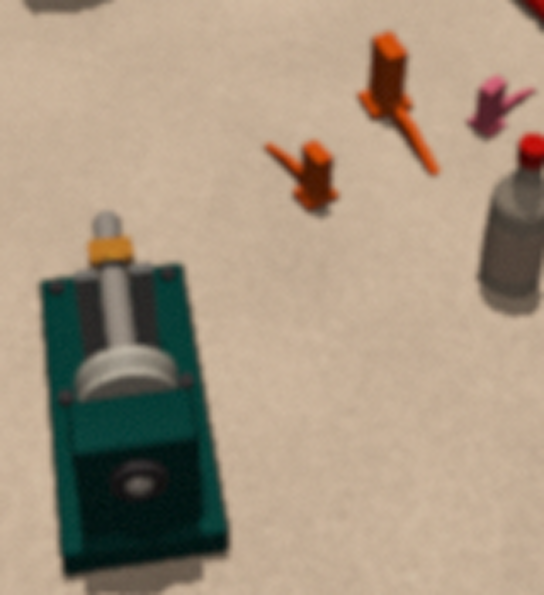

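Crops (top crop offset (225,125), ×4; scene crop offset (255,150), ×3.4): the wedge's handle top is at (109,455)/(389,42) and its tip at (143,335)/(436,170). The clip is at (578,277)/(111,246), and the spindle runs from (555,340) to (622,155).

Run:
```python
from h import *
import pickle
d=pickle.load(open('c0.pkl','rb'))
t,s=d['top'],d['scene']
A=lambda u,v:(225+u/4-.4,125+v/4-.4)
B=lambda u,v:(255+u/3.4-.35,150+v/3.4-.35)
for n,a,b in [('handletop',(110,455),(389,42)),('tip',(143,335),(436,170)),('clip',(578,277),(111,243)),('spend',(552,342),(105,216)),('pulleyjn',(622,155),(122,345)),
 ('baseNL',(465,343),(184,265)),('baseNR',(602,397),(42,282)),('basecornerFR',(712,115),(65,560))]:
    P,e=two(t,A(*a),s,B(*b)); print(n,P.round(4),round(e,4))
print('handle z.063',onz(t,*A(110,455),.063),onz(s,*B(389,42),.063)); print('tip z.001',onz(t,*A(143,335),.001),onz(s,*B(436,170),.001))
for z in(.09,.1,.11,.12): print(z,onz(t,*A(553,338),z+.005)[:2],onz(t,*A(622,155),z+.009)[:2],onz(s,*B(105,216),z+.005)[:2])
```

```text
handletop [0.4658 0.2718 0.0638] 0.0019
tip [0.5516 0.2612 0.0034] 0.0003
clip [ 0.5725 -0.0206  0.1021] 0.0012
spend [ 0.5345 -0.0062  0.0844] 0.0005
pulleyjn [ 0.6494 -0.0514  0.1038] 0.0021
baseNL [0.5447 0.0441 0.0161] 0.0018
baseNR [ 0.5081 -0.047   0.017 ] 0.001
basecornerFR [ 0.7054 -0.1281  0.0136] 0.0037
handle z.063 [0.46541958 0.27107156 0.063     ] [0.46534574 0.27332636 0.063     ]
tip z.001 [0.55203049 0.26166252 0.001     ] [0.54969669 0.26262606 0.001     ]
0.09 [ 0.53519588 -0.00575895] [ 0.65126822 -0.0513384 ] [ 0.54394899 -0.009955  ]
0.1 [ 0.53359951 -0.00447885] [ 0.64839072 -0.04955236] [ 0.5527541  -0.01368762]
0.11 [ 0.53200313 -0.00319875] [ 0.64551322 -0.04776632] [ 0.56155921 -0.01742024]
0.12 [ 0.53040676 -0.00191865] [ 0.64263572 -0.04598027] [ 0.57036432 -0.02115286]
```

```bash
python3 -m jog '{"delta_pos":[[21,-31,0],[21,-31,0],[21,-31,0],[21,-31,0],[21,-31,0],[21,-31,0],[21,-31,0],[21,-31,0],[21,-31,0],[16,-21,0]],"rot":[[0,0,1.7],[0,0,1.7],[0,0,1.7],[0,0,1.7],[0,0,1.7],[0,0,1.7],[0,0,1.7],[0,0,1.7],[0,0,1.7],[0,0,1.7]],"grip":[60,60,60,60,60,60,60,60,60,60]}'; python3 -m jog '{"delta_pos":[[0,0,0],[0,0,0],[0,0,0],[0,0,0]],"rot":[[0,0,0],[0,0,0],[0,0,0],[0,0,0]],"grip":[60,60,60,60]}'
python3 - <<'E'
from h import *
import pickle
c=cap('wrist','w1.png');pickle.dump(c,open('w1.pkl','wb'));s=r.sense();print(s['tcp_pos'],s['ee_rot'],c['xyz'],c['orientation'],c['K'])
print(proj(c,[.4655,.272,.063]),proj(c,[.551,.262,0]))
E
```

```text
time_s: 0.93
tcp_pos: [0.4563, 0.2697, 0.2473]
ee_rot: [[0.993, -0.116, -0.001], [-0.116, -0.993, -0.001], [-0.001, 0.001, -1.0]]
wrist_force: [0.4, 0.0, 0.4]
gripper_width: 0.602
time_s: 1.27
tcp_pos: [0.4552, 0.2732, 0.2474]
ee_rot: [[0.993, -0.115, -0.0], [-0.115, -0.993, -0.0], [-0.0, 0.0, -1.0]]
wrist_force: [-1.2, -0.2, -0.5]
gripper_width: 0.598
[0.45517556 0.2733611  0.24743095] [[ 9.93437151e-01 -1.14379171e-01 -1.77866670e-04]
 [-1.14379178e-01 -9.93437166e-01 -3.11049452e-05]
 [-1.73141602e-04  5.12450517e-05 -9.99999984e-01]] [0.53791307 0.26446977 0.38494603] [[-0.11327718  0.94911894  0.29383927]
 [-0.99356216 -0.10868185 -0.03197638]
 [ 0.00158561 -0.29556978  0.95531984]] [[308.38957546   0.         314.56945454]
 [  0.         308.38957546 199.1401031 ]
 [  0.           0.           1.        ]]
[314.76673486 175.13982913] [314.87549019  91.94108819]
```

View pics/w1.png

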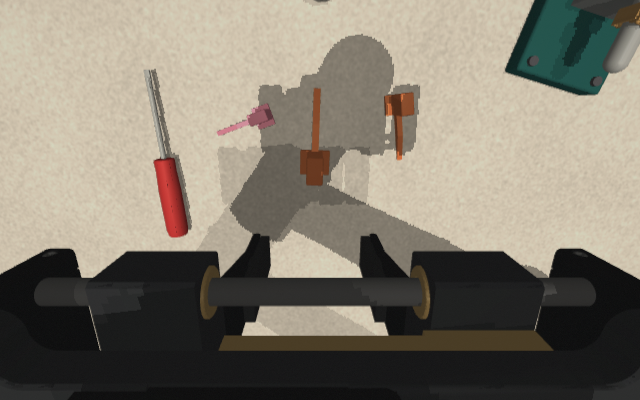

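The wrist view shows the wedge's tip at (318,88) and handle top at about (315,172), both within a few pixels of prediction. The idler corner is at top right. Next I look at the idler from close by.

```bash
python3 - <<'E'
from h import *
import pickle
c=pickle.load(open('w1.pkl','rb'))
m=cv2.inRange(cv2.cvtColor(c['frame'],cv2.COLOR_RGB2HSV),(5,140,40),(20,255,255))
for v in range(86,190,6):
    x=np.where(m[v,290:345])[0]+290
    print(v,(x.min(),x.max()) if len(x) else '', end=' ')
print(); print(onz(c,317.5,88.5,.001),onz(c,314.5,172,.063))
for z in(.0,.001,.063):print(z,proj(c,[.4655,.272,z]))
E
python3 -m jog '{"delta_pos":[[-4,-36,0],[-4,-36,0],[-4,-36,0],[-4,-36,0],[-4,-36,0],[-4,-36,0],[-4,-36,0],[-4,-32,0],[0,0,0],[0,0,0]],"rot":[[0,0,-1.9],[0,0,-1.9],[0,0,-1.9],[0,0,-1.9],[0,0,-1.9],[0,0,-1.9],[0,0,-1.9],[0,0,-1.9],[0,0,0],[0,0,0]],"grip":[60,60,60,60,60,60,60,60,60,60]}'
python3 - <<'E'
from h import *
import pickle
c=cap('wrist');pickle.dump(c,open('w2.pkl','wb'));s=r.sense();print(s['tcp_pos'],s['ee_rot'][0],c['xyz'])
cv2.imwrite('pics/w2.png',cv2.resize(c['frame'][0:260,200:520],None,fx=2.3,fy=2.3,interpolation=cv2.INTER_CUBIC)[:,:,::-1])
E
```

```text
86  92 (np.int64(314), np.int64(319)) 98 (np.int64(314), np.int64(319)) 104 (np.int64(314), np.int64(319)) 110 (np.int64(313), np.int64(319)) 116 (np.int64(313), np.int64(319)) 122 (np.int64(313), np.int64(318)) 128 (np.int64(313), np.int64(318)) 134 (np.int64(312), np.int64(318)) 140 (np.int64(312), np.int64(318)) 146 (np.int64(312), np.int64(318)) 152 (np.int64(301), np.int64(329)) 158 (np.int64(301), np.int64(328)) 164 (np.int64(301), np.int64(328)) 170 (np.int64(300), np.int64(328)) 176 (np.int64(307), np.int64(322)) 182 (np.int64(306), np.int64(322)) 188  
[0.55440802 0.2585165  0.001     ] [0.46892456 0.27189581 0.063     ]
0.0 [314.65709364 164.09843535]
0.001 [314.65856852 164.24696271]
0.063 [314.76673486 175.13982913]
time_s: 2.15
tcp_pos: [0.4235, -0.012, 0.2477]
ee_rot: [[0.928, -0.373, 0.001], [-0.373, -0.928, 0.0], [0.0, -0.0, -1.0]]
wrist_force: [-0.5, 0.2, 0.4]
gripper_width: 0.595
[ 0.42381558 -0.01116329  0.24773542] [ 9.28218950e-01 -3.72033753e-01  6.83236561e-04] [ 0.50066425 -0.04186741  0.38538816]
```

View pics/w2.png

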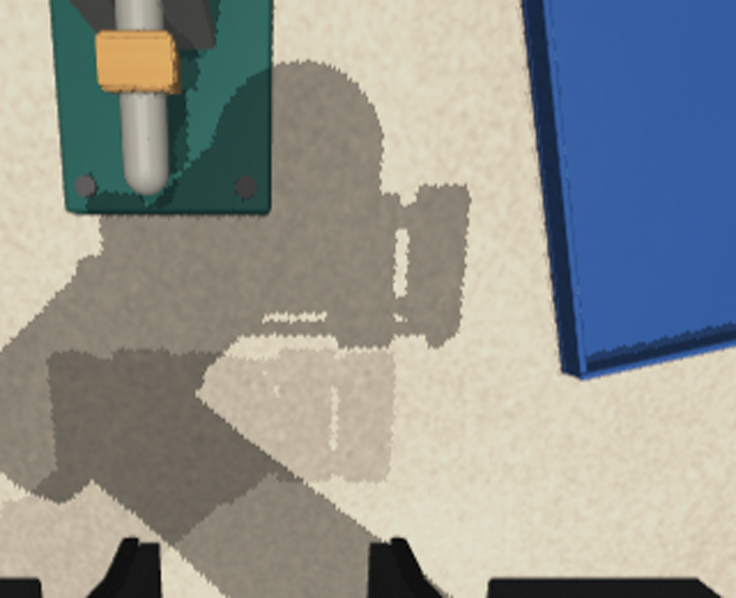

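Wrist view 2 (offset (200,0), ×2.3): the spindle end is at (147,193), the clip at (137,62), and the tray is to the right. I take a second view displaced sideways, on the way back to the wedge.

```bash
python3 -m jog '{"delta_pos":[[18,38,0],[18,38,0],[14,30,0],[0,0,0],[0,0,0],[0,0,0]],"rot":[[0,0,0],[0,0,0],[0,0,0],[0,0,0],[0,0,0],[0,0,0]],"grip":[60,60,60,60,60,60]}'
python3 - <<'E'
from h import *
import pickle
w=pickle.load(open('w2.pkl','rb'))
c=cap('wrist');pickle.dump(c,open('w3.pkl','wb'));s=r.sense();print(s['tcp_pos'],c['xyz'])
print('pred',proj(c,[.535,-.006,.085]),proj(c,[.572,-.021,.1]))
A=w['frame'][0:110,210:330];B=c['frame'][0:220,280:480]
A=cv2.resize(A,(480,440),interpolation=cv2.INTER_CUBIC)
cv2.imwrite('pics/w3.png',cv2.resize(c['frame'][0:200,250:510],None,fx=3,fy=3,interpolation=cv2.INTER_CUBIC)[:,:,::-1])
for n,q in(('w2',w),('w3',c)):
    h=cv2.cvtColor(q['frame'],cv2.COLOR_RGB2HSV)
    m=cv2.inRange(h,(12,90,120),(24,255,255))
    for k in cv2.findContours(m,0,2)[0]:
        if cv2.contourArea(k)>150: print(n,'brass',cv2.boundingRect(k),cv2.minAreaRect(k))
    m=cv2.inRange(h,(0,0,70),(180,50,230))
    t=cv2.inRange(h,(75,70,20),(100,255,255)); k=max(cv2.findContours(t,0,2)[0],key=cv2.contourArea); print(n,'teal',cv2.boundingRect(k))
    x0,y0,ww,hh=cv2.boundingRect(k)
    for v in range(max(0,y0),y0+hh,6):
        x=np.where(m[v,x0+5:x0+ww-5])[0]+x0+5
        if len(x): print(v,x.min(),x.max(),len(x),end=' | ')
    print()
E
```

```text
time_s: 2.7
tcp_pos: [0.4729, 0.0951, 0.2471]
ee_rot: [[0.929, -0.37, -0.001], [-0.37, -0.929, -0.0], [-0.001, 0.001, -1.0]]
wrist_force: [-0.2, 0.7, -0.5]
gripper_width: 0.6
[0.47284137 0.09438162 0.24727983] [0.55052655 0.06561347 0.3846255 ]
pred [392.71970936  90.02675897] [401.10275633  38.42932603]
w2 brass (242, 13, 35, 28) ((259.0, 26.5), (27.0, 34.0), 90.0)
w2 teal (222, 0, 96, 93)
0 250 270 21 | 6 235 270 22 | 12 240 271 25 | 42 252 271 20 | 48 252 272 21 | 54 253 272 20 | 60 253 272 20 | 66 253 272 20 | 72 254 272 19 | 78 227 272 27 | 84 227 266 12 | 90 227 228 2 | 
w3 brass (383, 21, 36, 27) ((400.5, 34.0), (26.0, 35.0), 90.0)
w3 teal (334, 0, 99, 98)
0 375 427 46 | 6 390 409 20 | 12 386 409 23 | 18 388 408 21 | 48 386 405 20 | 54 385 405 21 | 60 385 427 21 | 66 385 427 22 | 72 384 427 22 | 78 384 427 23 | 84 384 427 30 | 90 387 427 20 | 96 423 427 5 |
```

View pics/w3.png

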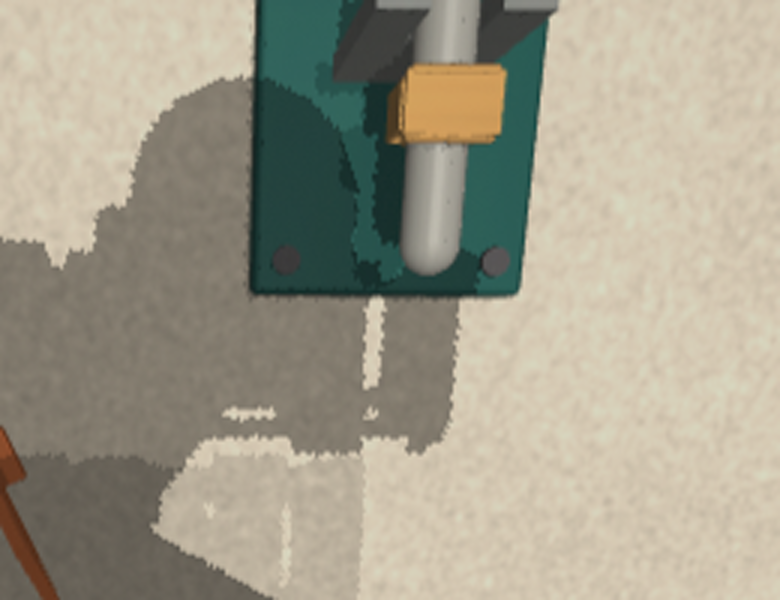

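View 3 (offset (250,0), ×3): spindle end at (430,275), clip bridge at (403-505,66-142), base near corners at (252,292) and (519,292).

Run:
```python
from h import *
import pickle
w=pickle.load(open('w2.pkl','rb'));c=pickle.load(open('w3.pkl','rb'))
def edges(q,rows,lo,hi):
    g=cv2.GaussianBlur(q['frame'],(3,3),0).astype(float)
    sat=g.max(2)-g.min(2)  # teal saturated, steel grey
    val=g.min(2)
    out=[]
    for v in rows:
        x=val[v,lo:hi];d=np.diff(x)
        i=np.argmax(d[:len(d)//2+3]);j=np.argmin(d[len(d)//2-3:])+len(d)//2-3
        def sub(d,i): 
            a=abs(d[max(i-2,0):i+3]);return (a*np.arange(max(i-2,0),max(i-2,0)+len(a))).sum()/a.sum()
        out.append((v,lo+.5+sub(d,i),lo+.5+sub(d,j)))
    return np.array(out)
E2=edges(w,range(46,74,3),243,282);E3=edges(c,range(52,80,3),375,416)
print(E2.round(1).tolist());print(E3.round(1).tolist())
def plane(q,E):
    # bisect edge rays
    L=[]
    for v,a,b in E:
        m=ray(q,a,v)[1]+ray(q,b,v)[1];L.append(m/np.linalg.norm(m))
    n=np.linalg.svd(np.array(L))[2][2];return n,n@q['xyz']
n1,d1=plane(w,E2);n2,d2=plane(c,E3)
u=np.cross(n1,n2);u/=np.linalg.norm(u);u*=np.sign(u[0])
p=np.linalg.lstsq(np.array([n1,n2,u]),np.array([d1,d2,u@[.54,-.01,.085]]),rcond=None)[0]
print('axis dir',u,'yaw',np.degrees(np.arctan2(u[1],u[0])),'p',p, 'angle between planes',np.degrees(np.arccos(abs(n1@n2))))
W=lambda x,y:(200+x/2.3-.3,y/2.3-.3);C=lambda x,y:(250+x/3-.33,y/3-.33)
for n,a,b in [('end',(147,195),(430,275)),('BL',(66,212),(252,292)),('BR',(271,212),(519,292)),('clipNL',(100,91),(403,139)),('clipNR',(176,91),(500,139)),('clipFL',(97,32),(408,66)),('clipFR',(174,32),(506,68))]:
    P,e=two(w,W(*a),c,C(*b));print(n,P.round(4),round(e,4))
```

```text
[[46.0, 251.9, 271.5], [49.0, 252.1, 271.9], [52.0, 252.4, 272.0], [55.0, 252.5, 272.2], [58.0, 252.7, 272.2], [61.0, 252.7, 272.2], [64.0, 252.8, 272.2], [67.0, 253.0, 272.3], [70.0, 253.4, 272.4], [73.0, 253.5, 272.4]]
[[52.0, 385.0, 405.2], [55.0, 384.9, 405.0], [58.0, 384.8, 404.5], [61.0, 384.7, 404.5], [64.0, 384.5, 404.2], [67.0, 384.0, 403.7], [70.0, 383.8, 403.5], [73.0, 383.7, 403.4], [76.0, 383.6, 403.2], [79.0, 383.2, 402.7]]
axis dir [ 9.26395591e-01 -3.76550896e-01 -7.95383731e-04] yaw -22.120207516568254 p [ 0.54086291 -0.00787632  0.08465142] angle between planes 22.26033706032716
end [ 0.5338 -0.0055  0.0866] 0.0003
BL [0.5488 0.0424 0.0202] 0.0004
BR [ 0.5118 -0.0502  0.0207] 0.0009
clipNL [ 0.5714 -0.006   0.0991] 0.0009
clipNR [ 0.5614 -0.0317  0.0978] 0.001
clipFL [ 0.5887 -0.0131  0.0988] 0.0001
clipFR [ 0.5786 -0.0385  0.0977] 0.0003
```

Axis: point (0.5409,-0.0079,0.0847), yaw about -22.0° and level. The clip is centred about 44 mm along from the end, which fits the model. Now I grasp the wedge.

```bash
python3 -m jog '{"delta_pos":[[-1,36,0],[-1,36,0],[-1,36,0],[-1,36,0],[-2,33.6,0],[0,0,-30],[0,0,-30],[0,0,-30],[0,0,0],[0,0,0]],"rot":[[0,0,2.8],[0,0,2.8],[0,0,2.8],[0,0,2.8],[0,0,3],[0,0,0],[0,0,0],[0,0,0],[0,0,0],[0,0,0]],"grip":[60,60,60,60,60,60,60,60,60,60]}'
python3 - <<'E'
from h import *
c=cap('wrist','w4.png')
m=cv2.inRange(cv2.cvtColor(c['frame'],cv2.COLOR_RGB2HSV),(5,140,40),(20,255,255))
for k in cv2.findContours(m,0,2)[0]:
    if cv2.contourArea(k)>150: print(cv2.boundingRect(k),cv2.contourArea(k))
print(proj(c,[.467,.272,.063]),proj(c,[.4678,.272,0]),proj(c,[.553,.261,.001]));s=r.sense();print(s['tcp_pos'])
E
```

```text
time_s: 3.58
tcp_pos: [0.4669, 0.2703, 0.157]
ee_rot: [[0.991, -0.133, -0.002], [-0.133, -0.991, -0.003], [-0.001, 0.003, -1.0]]
wrist_force: [-0.3, 0.5, 0.5]
gripper_width: 0.6
(401, 101, 44, 85) 1573.5
(294, 98, 38, 129) 2067.5
[312.59064055 212.95667543] [312.59432774 190.63794818] [312.06169476  99.59058852]
[0.46804567 0.27130584 0.15879099]
```

View pics/w4.png

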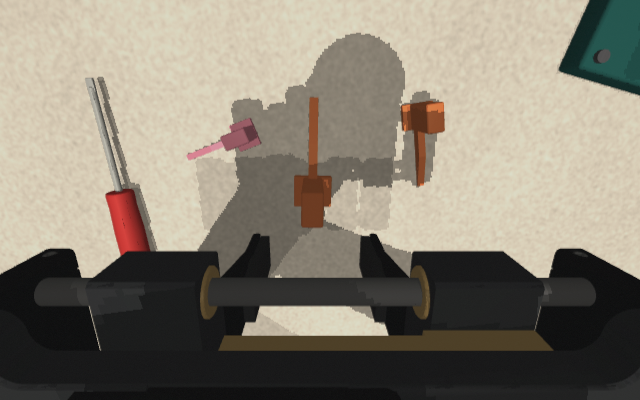

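The wedge is centred under the gripper: handle top at (312,210), tip at (314,98). I go down and close.

```bash
python3 -m jog '{"delta_pos":[[1,0.5,-30],[0,0,-30],[0,0,-25],[0,0,-15],[0,0,-10],[0,0,0],[0,0,0],[0,0,0],[0,0,0],[0,0,0]],"rot":[[0,0,0],[0,0,0],[0,0,0],[0,0,0],[0,0,0],[0,0,0],[0,0,0],[0,0,0],[0,0,0],[0,0,0]],"grip":[60,60,60,60,60,60,30,10,0,0]}'; python3 -m jog '{"delta_pos":[[0,0,0],[0,0,0],[0,0,0],[0,0,0],[0,0,0],[0,0,0]],"rot":[[0,0,0],[0,0,0],[0,0,0],[0,0,0],[0,0,0],[0,0,0]],"grip":[0,0,0,0,0,0]}'
python3 - <<'E'
from h import *
import pickle
c=cap('wrist');pickle.dump(c,open('w5.pkl','wb'))
s=r.sense();print(s['tcp_pos'],s['ee_rot'],c['xyz'])
m=cv2.inRange(cv2.cvtColor(c['frame'],cv2.COLOR_RGB2HSV),(5,140,40),(20,255,255))
for v in range(90,300,8):
    x=np.where(m[v,270:360])[0]+270
    if len(x): print(v,x.min(),x.max(),end=' | ')
ys=np.where(m[:,300:330].any(1))[0];print(ys.min())
E
```

```text
time_s: 4.47
tcp_pos: [0.469, 0.2725, 0.0489]
ee_rot: [[0.991, -0.133, 0.002], [-0.133, -0.991, 0.002], [0.002, -0.002, -1.0]]
wrist_force: [-0.8, 0.2, -0.4]
gripper_width: 0.383
time_s: 4.97
tcp_pos: [0.4685, 0.272, 0.0479]
ee_rot: [[0.991, -0.133, 0.0], [-0.133, -0.991, 0.0], [0.0, -0.0, -1.0]]
wrist_force: [-1.5, -0.1, 5.2]
gripper_width: 0.204
[0.46849649 0.27206176 0.04796264] [[ 9.91132817e-01 -1.32874295e-01  4.00002176e-04]
 [-1.32874391e-01 -9.91132860e-01  2.25028930e-04]
 [ 3.66554740e-04 -2.76183603e-04 -9.99999895e-01]] [0.55092398 0.26180741 0.18561154]
98 309 322 | 106 309 322 | 114 309 322 | 122 309 322 | 130 309 322 | 138 309 322 | 146 309 322 | 154 309 322 | 162 309 322 | 170 309 322 | 178 309 321 | 186 309 321 | 194 309 321 | 202 309 321 | 210 309 321 | 218 287 342 | 226 287 343 | 234 290 339 | 242 298 331 | 250 297 332 | 258 296 333 | 266 295 334 | 274 295 334 | 96
```

```bash
python3 -m jog '{"delta_pos":[[0,0,30],[0,0,30],[0,0,30],[0,0,30],[0,0,0],[0,0,0],[0,0,0]],"rot":[[0,0,-2],[0,0,-3],[0,0,-5],[0,0,-4.4],[0,0,0],[0,0,0],[0,0,0]],"grip":[0,0,0,0,0,0,0]}'
python3 - <<'E'
from h import *
import pickle
c5=pickle.load(open('w5.pkl','rb'))
T=onz(c5,315.5,95.8,.002);print('tip5',T, 'rel', T-np.array([.4685,.27206,.04796]))
c=cap('wrist');s=r.sense();R=np.array(s['ee_rot']);print(s['tcp_pos'],R[:,0],s['wrist_force'],s['gripper_width'])
R5=np.array([[.9911,-.1329,0],[-.1329,-.9911,0],[0,0,-1]]);print('tip in tool',R5.T@(T-[.4685,.27206,.04796]))
m=cv2.inRange(cv2.cvtColor(c['frame'],cv2.COLOR_RGB2HSV),(5,140,40),(20,255,255))
ys=np.where(m[:,305:326].any(1))[0];print(ys.min(),[np.where(m[v,300:330])[0][[0,-1]]+300 for v in(100,150,200)])
E
```

```text
time_s: 5.6
tcp_pos: [0.4675, 0.2713, 0.1663]
ee_rot: [[0.927, -0.375, -0.002], [-0.376, -0.927, -0.001], [-0.002, 0.002, -1.0]]
wrist_force: [-0.3, -0.1, -0.9]
gripper_width: 0.207
tip5 [0.55519506 0.26049265 0.002     ] rel [ 0.08669506 -0.01156735 -0.04596   ]
[0.46737758 0.27109295 0.16575342] [ 0.92679762 -0.37555606 -0.00195656] [ 0.07492201 -0.40883963 -1.41575641] 0.2072299636509155
tip in tool [ 8.74607784e-02 -5.73731402e-05  4.59600000e-02]
97 [array([309, 322]), array([309, 322]), array([309, 321])]
```

```bash
python3 -m jog '{"delta_pos":[[1,-30,0],[1,-36,0],[1,-36,0],[1,-36,0],[1,-36,0],[1,-36,0],[0,-26,0],[0,-15.5,0],[0,0,0],[0,0,0]],"rot":[[0,0,0],[0,0,0],[0,0,0],[0,0,0],[0,0,0],[0,0,0],[0,0,0],[0,0,0],[0,0,0],[0,0,0]],"grip":[0,0,0,0,0,0,0,0,0,0]}'
python3 -m jog '{"delta_pos":[[0,0,-6],[0,0,-5],[0,0,-2],[0,0,0],[0,0,0],[0,0,0]],"rot":[[0,0,0],[0,0,0],[0,0,0],[0,0,0],[0,0,0],[0,0,0]],"grip":[0,0,0,0,0,0]}'
python3 - <<'E'
from h import *
import pickle
c=cap('wrist');pickle.dump(c,open('w6.pkl','wb'));s=r.sense();R=np.array(s['ee_rot']);print(s['tcp_pos'],R[:,0],R[:,2],s['wrist_force'],s['gripper_width'])
print('tip',s['tcp_pos']+R@[.0875,0,.048])
cv2.imwrite('pics/w6.png',cv2.resize(c['frame'][20:240,220:420],None,fx=2.7,fy=2.7,interpolation=cv2.INTER_CUBIC)[:,:,::-1])
E
```

```text
time_s: 6.48
tcp_pos: [0.4736, 0.0195, 0.1661]
ee_rot: [[0.926, -0.377, -0.003], [-0.377, -0.926, -0.001], [-0.002, 0.002, -1.0]]
wrist_force: [-0.1, 0.6, -0.4]
gripper_width: 0.206
time_s: 6.98
tcp_pos: [0.4745, 0.0208, 0.1546]
ee_rot: [[0.927, -0.375, 0.0], [-0.375, -0.927, -0.0], [0.0, 0.0, -1.0]]
wrist_force: [-0.3, 0.7, -1.7]
gripper_width: 0.206
[0.47452068 0.02073932 0.15466651] [ 9.27081896e-01 -3.74858757e-01  2.66808308e-04] [ 3.14186098e-04  6.52724495e-05 -9.99999949e-01] [ 0.55206547  0.50787268 -1.6210743 ] 0.20466218888767862
tip [ 0.55565542 -0.01205769  0.10668986]
```

View pics/w6.png

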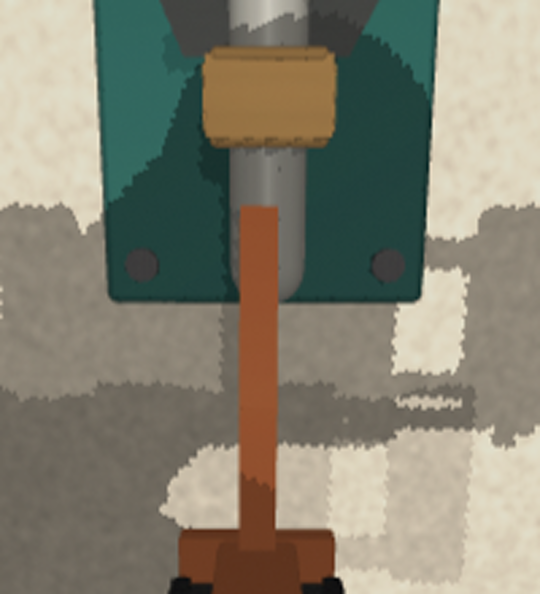

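The blade is parallel to the spindle, but its tip (258,207) sits about 2 mm left of the spindle axis (267). The clip front is at row 147. I shift it 2 mm and lower gently.

```bash
python3 -m jog '{"delta_pos":[[-0.75,-1.85,0],[0,0,-3],[0,0,-3],[0,0,-1.5],[0,0,0],[0,0,0],[0,0,0]],"rot":[[0,0,0],[0,0,0],[0,0,0],[0,0,0],[0,0,0],[0,0,0],[0,0,0]],"grip":[0,0,0,0,0,0,0]}'
cat > f.py <<'E'
from h import *
import sys
W=[];P=[];M=[]
for i in range(int(sys.argv[1]) if len(sys.argv)>1 else 3):
    c=cap('wrist');s=r.sense();W.append(s['wrist_force']);P.append(s['tcp_pos']);M.append(s['moment'])
R=np.array(s['ee_rot']);U=np.array([.9272,-.3746,0]);W=np.array(W);p=np.mean(P,0)
tip=p+R@[.0875,0,.048]
d=tip-[.5338,-.0051,0]
print('t',round(s['time_s'],2),'F',W.mean(0).round(2),'Fax %.2f'%(W.mean(0)@U),'Mlat',(np.mean(M,0)@np.array([.3746,.9272,0])).round(3),'tcpz %.4f under %.4f s %.4f lat %.4f'%(p[2],tip[2],d@U,d@[.3746,.9272,0]),'pitch %.2f'%np.degrees(R[2,0]),'g %.3f'%s['gripper_width'])
E
python3 f.py
```

```text
time_s: 7.62
tcp_pos: [0.4737, 0.0186, 0.1471]
ee_rot: [[0.927, -0.375, 0.0], [-0.375, -0.927, -0.0], [0.0, 0.0, -1.0]]
wrist_force: [0.4, -0.2, -1.2]
gripper_width: 0.206
t 7.77 F [ 0.03 -0.16 -0.98] Fax 0.09 Mlat 0.005 tcpz 0.1471 under 0.0991 s 0.0229 lat -0.0006 pitch 0.01 g 0.207
```

```bash
Z='[0,0,0]'; python3 -m jog '{"delta_pos":[[0,0,-1],[0,0,0],[0,0,-1],[0,0,0],[0,0,0]],"rot":[[0,0,0],[0,0,0],[0,0,0],[0,0,0],[0,0,0]],"grip":[0,0,0,0,0]}'>/dev/null; python3 f.py
python3 -m jog '{"delta_pos":[[0,0,-0.7],[0,0,0],[0,0,0]],"rot":[[0,0,0],[0,0,0],[0,0,0]],"grip":[0,0,0]}'>/dev/null; python3 f.py
```

```text
t 8.33 F [-0.11  0.17 -0.88] Fax -0.16 Mlat 0.006 tcpz 0.1451 under 0.0971 s 0.0229 lat -0.0007 pitch 0.00 g 0.206
t 8.73 F [-0.31  0.39 -1.06] Fax -0.44 Mlat -0.006 tcpz 0.1443 under 0.0963 s 0.0228 lat -0.0007 pitch 0.00 g 0.205
```

```bash
python3 -m jog '{"delta_pos":[[0,0,-0.7],[0,0,0],[0,0,0]],"rot":[[0,0,0],[0,0,0],[0,0,0]],"grip":[0,0,0]}'>/dev/null; python3 f.py
```

```text
t 9.13 F [-0.03 -0.48 -1.19] Fax 0.16 Mlat -0.006 tcpz 0.1436 under 0.0956 s 0.0228 lat -0.0007 pitch -0.00 g 0.204
```

```bash
python3 -m jog '{"delta_pos":[[0,0,-0.6],[0,0,0],[0,0,0]],"rot":[[0,0,0],[0,0,0],[0,0,0]],"grip":[0,0,0]}'>/dev/null; python3 f.py
```

```text
t 9.53 F [ 0.24  0.21 -1.4 ] Fax 0.15 Mlat -0.027 tcpz 0.1430 under 0.0950 s 0.0228 lat -0.0007 pitch 0.00 g 0.203
```

```bash
python3 -m jog '{"delta_pos":[[0,0,-0.5],[0,0,0],[0,0,0]],"rot":[[0,0,0],[0,0,0],[0,0,0]],"grip":[0,0,0]}'>/dev/null; python3 f.py
```

```text
t 9.93 F [-0.17 -0.12 -0.65] Fax -0.11 Mlat 0.025 tcpz 0.1425 under 0.0945 s 0.0229 lat -0.0007 pitch 0.00 g 0.203
```

```bash
python3 -m jog '{"delta_pos":[[0,0,-0.4],[0,0,0],[0,0,0]],"rot":[[0,0,0],[0,0,0],[0,0,0]],"grip":[0,0,0]}'>/dev/null; python3 f.py
```

```text
t 10.33 F [-0.38  0.12 -1.32] Fax -0.40 Mlat 0.02 tcpz 0.1421 under 0.0941 s 0.0228 lat -0.0007 pitch -0.00 g 0.205
```

```bash
python3 -m jog '{"delta_pos":[[0,0,-0.4],[0,0,0],[0,0,0]],"rot":[[0,0,0],[0,0,0],[0,0,0]],"grip":[0,0,0]}'>/dev/null; python3 f.py
```

```text
t 10.73 F [-0.43 -0.07 -1.15] Fax -0.37 Mlat -0.007 tcpz 0.1417 under 0.0937 s 0.0228 lat -0.0007 pitch -0.00 g 0.208
```

```bash
python3 -m jog '{"delta_pos":[[0,0,-0.4],[0,0,0],[0,0,0]],"rot":[[0,0,0],[0,0,0],[0,0,0]],"grip":[0,0,0]}'>/dev/null; python3 f.py
```

```text
t 11.13 F [ 0.23  0.24 -1.2 ] Fax 0.12 Mlat 0.01 tcpz 0.1413 under 0.0933 s 0.0228 lat -0.0007 pitch 0.00 g 0.206
```

```bash
python3 -m jog '{"delta_pos":[[0,0,-0.4],[0,0,0],[0,0,0]],"rot":[[0,0,0],[0,0,0],[0,0,0]],"grip":[0,0,0]}'>/dev/null; python3 f.py
```

```text
t 11.53 F [ 0.42 -0.15 -1.33] Fax 0.45 Mlat 0.0 tcpz 0.1409 under 0.0929 s 0.0228 lat -0.0007 pitch 0.00 g 0.204
```

```bash
python3 -m jog '{"delta_pos":[[0,0,-0.4],[0,0,0],[0,0,0]],"rot":[[0,0,0],[0,0,0],[0,0,0]],"grip":[0,0,0]}'>/dev/null; python3 f.py
```

```text
t 11.93 F [ 0.4   0.15 -1.17] Fax 0.32 Mlat 0.027 tcpz 0.1406 under 0.0926 s 0.0228 lat -0.0007 pitch 0.00 g 0.205
```

```bash
python3 -m jog '{"delta_pos":[[0,0,-0.4],[0,0,0],[0,0,0]],"rot":[[0,0,0],[0,0,0],[0,0,0]],"grip":[0,0,0]}'>/dev/null; python3 f.py
```

```text
t 12.33 F [-0.4   0.03  0.67] Fax -0.38 Mlat -0.104 tcpz 0.1403 under 0.0924 s 0.0231 lat -0.0006 pitch 0.03 g 0.207
```

Light contact at 1.8 N, with the spindle top at 0.0925 m. Now I slide in short steps, watching the force.

```bash
python3 -m jog '{"delta_pos":[[1.39,-0.56,0],[1.39,-0.56,0],[1.39,-0.56,0],[1.39,-0.56,0],[1.39,-0.56,0],[1.39,-0.56,0],[0,0,0]],"rot":[[0,0,0],[0,0,0],[0,0,0],[0,0,0],[0,0,0],[0,0,0],[0,0,0]],"grip":[0,0,0,0,0,0,0]}'>/dev/null; python3 f.py
```

```text
t 13.07 F [ 0.06 -0.77  1.  ] Fax 0.34 Mlat -0.377 tcpz 0.1403 under 0.0924 s 0.0323 lat -0.0005 pitch 0.05 g 0.206
```

```bash
python3 -m jog '{"delta_pos":[[0.93,-0.37,0],[0.93,-0.37,0],[0.93,-0.37,0],[0.93,-0.37,0],[0.93,-0.37,0],[0.93,-0.37,0],[0,0,0]],"rot":[[0,0,0],[0,0,0],[0,0,0],[0,0,0],[0,0,0],[0,0,0],[0,0,0]],"grip":[0,0,0,0,0,0,0]}'>/dev/null; python3 f.py 4
python3 - <<'E'
from h import *
c=cap('wrist');cv2.imwrite('pics/w7.png',cv2.resize(c['frame'][20:240,220:420],None,fx=2.7,fy=2.7,interpolation=cv2.INTER_CUBIC)[:,:,::-1])
E
```

```text
t 13.85 F [-0.32 -0.68  3.01] Fax -0.05 Mlat -0.321 tcpz 0.1402 under 0.0923 s 0.0382 lat -0.0005 pitch 0.04 g 0.204
```

View pics/w7.png

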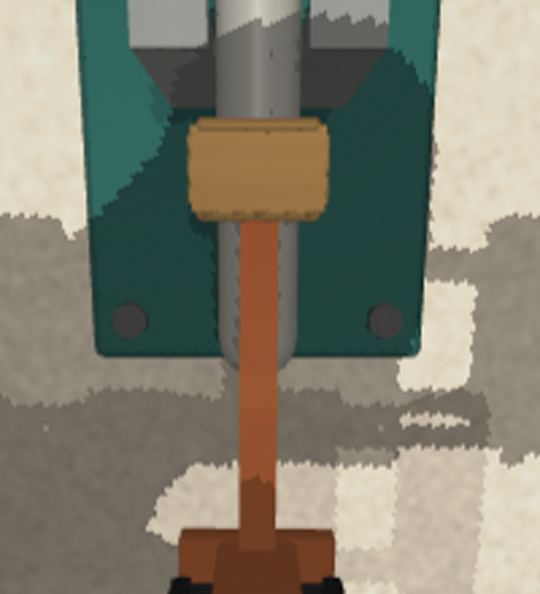

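The blade's tip is at the clip's mouth, centred at (258,222), with a gap of about 10 mm between clip and fork. I ease up slightly and continue.

```bash
python3 -m jog '{"delta_pos":[[0,0,0.3],[0,0,0],[0.93,-0.37,0],[0.93,-0.37,0],[0.93,-0.37,0],[0.93,-0.37,0],[0.93,-0.37,0],[0.93,-0.37,0],[0,0,0]],"rot":[[0,0,0],[0,0,0],[0,0,0],[0,0,0],[0,0,0],[0,0,0],[0,0,0],[0,0,0],[0,0,0]],"grip":[0,0,0,0,0,0,0,0,0]}'>/dev/null; python3 f.py 4
```

```text
t 14.85 F [-3.45  0.67  4.87] Fax -3.45 Mlat 0.727 tcpz 0.1404 under 0.0923 s 0.0434 lat -0.0010 pitch -0.05 g 0.206
```

```bash
python3 -m jog '{"delta_pos":[[0.93,-0.37,0],[0.93,-0.37,0],[0.93,-0.37,0],[0.93,-0.37,0],[0.93,-0.37,0],[0.93,-0.37,0],[0,0,0]],"rot":[[0,0,0],[0,0,0],[0,0,0],[0,0,0],[0,0,0],[0,0,0],[0,0,0]],"grip":[0,0,0,0,0,0,0]}'>/dev/null; python3 f.py 4
```

```text
t 15.63 F [-2.87  1.25  4.68] Fax -3.13 Mlat 0.708 tcpz 0.1404 under 0.0923 s 0.0496 lat -0.0008 pitch -0.02 g 0.202
```

```bash
python3 -m jog '{"delta_pos":[[0,0,0.3],[0,0,0.3],[0,0,0],[0,0,0]],"rot":[[0,0,0],[0,0,0],[0,0,0],[0,0,0]],"grip":[0,0,0,0]}'>/dev/null; python3 f.py 4
```

```text
t 16.17 F [-0.61 -0.14 -1.31] Fax -0.52 Mlat 0.187 tcpz 0.1406 under 0.0925 s 0.0497 lat -0.0008 pitch -0.04 g 0.207
```

```bash
python3 -m jog '{"delta_pos":[[0.93,-0.37,-0.1],[0.93,-0.37,0],[0.93,-0.37,0],[0.93,-0.37,0],[0.93,-0.37,0],[0.93,-0.37,0],[0.93,-0.37,0],[0,0,0]],"rot":[[0,0,0],[0,0,0],[0,0,0],[0,0,0],[0,0,0],[0,0,0],[0,0,0],[0,0,0]],"grip":[0,0,0,0,0,0,0,0]}'>/dev/null; python3 f.py 3
```

```text
t 16.98 F [-1.17 -0.   -3.32] Fax -1.09 Mlat 0.413 tcpz 0.1407 under 0.0927 s 0.0570 lat -0.0006 pitch 0.01 g 0.206
```

```bash
python3 -m jog '{"delta_pos":[[0.93,-0.37,0],[0.93,-0.37,0],[0.93,-0.37,0],[0.93,-0.37,0],[0.93,-0.37,0],[0,0,0]],"rot":[[0,0,0],[0,0,0],[0,0,0],[0,0,0],[0,0,0],[0,0,0]],"grip":[0,0,0,0,0,0]}'>/dev/null; python3 f.py 3
```

```text
t 17.63 F [-0.75  0.5  -4.2 ] Fax -0.88 Mlat 0.622 tcpz 0.1408 under 0.0928 s 0.0620 lat -0.0006 pitch 0.00 g 0.207
```

```bash
python3 -m jog '{"delta_pos":[[0,0,-0.2],[0,0,-0.2],[0.93,-0.37,0],[0.93,-0.37,0],[0.93,-0.37,0],[0.93,-0.37,0],[0.93,-0.37,0],[0,0,0]],"rot":[[0,0,0],[0,0,0],[0,0,0],[0,0,0],[0,0,0],[0,0,0],[0,0,0],[0,0,0]],"grip":[0,0,0,0,0,0,0,0]}'>/dev/null; python3 f.py 3
python3 - <<'E'
from h import *
c=cap('wrist');cv2.imwrite('pics/w8.png',cv2.resize(c['frame'][20:240,220:420],None,fx=2.7,fy=2.7,interpolation=cv2.INTER_CUBIC)[:,:,::-1])
h=cv2.cvtColor(c['frame'],cv2.COLOR_RGB2HSV)
m=cv2.inRange(h,(12,90,60),(24,255,255))
for k in cv2.findContours(m,0,2)[0]:
    if cv2.contourArea(k)>300: print('brass',cv2.boundingRect(k))
E
```

```text
t 18.45 F [-4.02  0.82 -1.17] Fax -4.04 Mlat 1.292 tcpz 0.1406 under 0.0926 s 0.0667 lat -0.0006 pitch -0.02 g 0.202
brass (149, 330, 334, 21)
brass (290, 96, 52, 44)
```

View pics/w8.png

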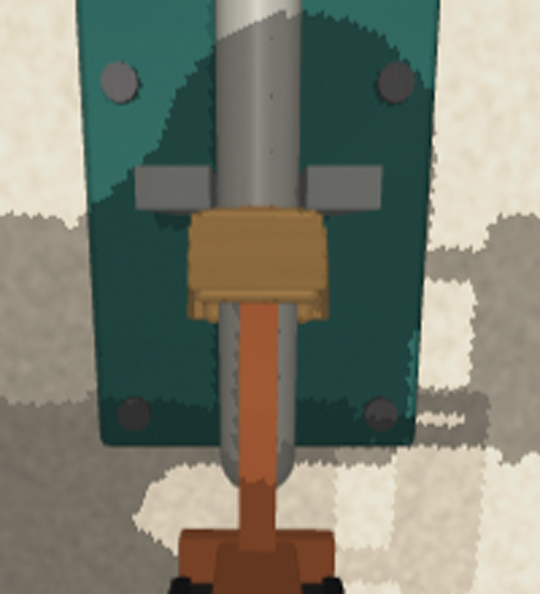

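The clip now rests against the fork (rows 207-320), the blade is centred, and the push is 4 N. I continue.

```bash
python3 -m jog '{"delta_pos":[[0.93,-0.37,0],[0.93,-0.37,0],[0.93,-0.37,0],[0.93,-0.37,0],[0.93,-0.37,0],[0.93,-0.37,0],[0,0,0]],"rot":[[0,0,0],[0,0,0],[0,0,0],[0,0,0],[0,0,0],[0,0,0],[0,0,0]],"grip":[0,0,0,0,0,0,0]}'>/dev/null; python3 f.py 3
```

```text
t 19.23 F [-1.78  0.54 -2.7 ] Fax -1.86 Mlat 0.67 tcpz 0.1406 under 0.0927 s 0.0735 lat -0.0002 pitch 0.07 g 0.207
```

```bash
python3 -m jog '{"delta_pos":[[0.93,-0.37,0],[0.93,-0.37,0],[0.93,-0.37,0],[0.93,-0.37,0],[0,0,0]],"rot":[[0,0,0],[0,0,0],[0,0,0],[0,0,0],[0,0,0]],"grip":[0,0,0,0,0]}'>/dev/null; python3 f.py 3
```

```text
t 19.8 F [-0.84  0.13 -2.62] Fax -0.83 Mlat 0.348 tcpz 0.1407 under 0.0929 s 0.0776 lat -0.0002 pitch 0.08 g 0.205
```

```bash
cat >> f.py <<'E'
h=cv2.cvtColor(c['frame'],cv2.COLOR_RGB2HSV)
m=cv2.inRange(h,(12,90,60),(24,255,255));m[240:]=0
k=max(cv2.findContours(m,0,2)[0],key=cv2.contourArea);print('brass',cv2.boundingRect(k),cv2.contourArea(k))
E
python3 -m jog '{"delta_pos":[[0,0,-0.2],[0.93,-0.37,0],[0.93,-0.37,0],[0.93,-0.37,0],[0.93,-0.37,0],[0.93,-0.37,0],[0,0,0]],"rot":[[0,0,0],[0,0,0],[0,0,0],[0,0,0],[0,0,0],[0,0,0],[0,0,0]],"grip":[0,0,0,0,0,0,0]}'>/dev/null; python3 f.py 3
```

```text
t 20.53 F [-1.39  0.1   0.34] Fax -1.33 Mlat 0.385 tcpz 0.1405 under 0.0926 s 0.0821 lat -0.0004 pitch 0.03 g 0.201
brass (289, 126, 54, 89) 1860.0
```

```bash
python3 -m jog '{"delta_pos":[[0.93,-0.37,0],[0.93,-0.37,0],[0.93,-0.37,0],[0.93,-0.37,0],[0.93,-0.37,0],[0.93,-0.37,0],[0,0,0]],"rot":[[0,0,0],[0,0,0],[0,0,0],[0,0,0],[0,0,0],[0,0,0],[0,0,0]],"grip":[0,0,0,0,0,0,0]}'>/dev/null; python3 f.py 3
```

```text
t 21.27 F [-3.41  1.02  2.93] Fax -3.55 Mlat 0.956 tcpz 0.1405 under 0.0925 s 0.0881 lat -0.0004 pitch 0.02 g 0.209
brass (289, 137, 54, 78) 1825.5
```

```bash
python3 -m jog '{"delta_pos":[[0.93,-0.37,0],[0.93,-0.37,0],[0.93,-0.37,0],[0.93,-0.37,0],[0,0,0]],"rot":[[0,0,0],[0,0,0],[0,0,0],[0,0,0],[0,0,0]],"grip":[0,0,0,0,0]}'>/dev/null; python3 f.py 3
```

```text
t 21.83 F [-0.63 -0.19  0.74] Fax -0.51 Mlat 0.209 tcpz 0.1405 under 0.0926 s 0.0927 lat -0.0001 pitch 0.09 g 0.202
brass (289, 140, 54, 75) 1772.0
```

```bash
python3 -m jog '{"delta_pos":[[0.93,-0.37,0],[0.93,-0.37,0],[0.93,-0.37,0],[0.93,-0.37,0],[0.93,-0.37,0],[0,0,0]],"rot":[[0,0,0],[0,0,0],[0,0,0],[0,0,0],[0,0,0],[0,0,0]],"grip":[0,0,0,0,0,0]}'>/dev/null; python3 f.py 3
```

```text
t 22.48 F [-0.21 -0.16  2.34] Fax -0.14 Mlat 0.024 tcpz 0.1405 under 0.0926 s 0.0975 lat -0.0002 pitch 0.06 g 0.209
brass (289, 138, 54, 77) 1757.0
```

```bash
python3 -m jog '{"delta_pos":[[0.93,-0.37,0],[0.93,-0.37,0],[0.93,-0.37,0],[0.93,-0.37,0],[0.93,-0.37,0],[0,0,0]],"rot":[[0,0,0],[0,0,0],[0,0,0],[0,0,0],[0,0,0],[0,0,0]],"grip":[0,0,0,0,0,0]}'>/dev/null; python3 f.py 3
```

```text
t 23.13 F [-0.64  0.45  3.33] Fax -0.76 Mlat 0.111 tcpz 0.1405 under 0.0925 s 0.1022 lat -0.0003 pitch 0.03 g 0.201
brass (289, 139, 53, 76) 2027.0
```

```bash
cat > asc.py <<'E'
from h import *
import sys
n,x0,x1,y0,y1,st=sys.argv[1],*map(int,sys.argv[2:7])
c=cap(n);f=c['frame'];h=cv2.cvtColor(f,cv2.COLOR_RGB2HSV).astype(int)
def ch(p):
    H,S,V=p
    if S>70 and 12<H<26: return 'b'
    if S>110 and (H<=12 or H>175): return 'O'
    if 75<H<103 and S>70: return 't'
    if 103<=H<130 and S>100: return 'B'
    if S<60: return '#' if V<45 else ('+' if V<110 else '.')
    return ' '
print(c['xyz'])
for v in range(y0,y1,st): print(v,''.join(ch(h[v,u]) for u in range(x0,x1,st)))
print(np.unique(h[150,300:330,0]))
E
python3 asc.py wrist 262 370 60 236 2; grep -n . /dev/null
```

```text
[ 0.62444952 -0.04075849  0.27813712]
60 tttttttttttttttttttt++............+ttttttttttttttttttt
62 tttttttttttttttttttt++............+ttttttttttttttttttt
64 tttttttttttttttttttt++............+ttttttttttttttttttt
66 tttttttttttttttttttt++............+ttttttttttttttttttt
68 tttttttttttttttttttt++............+ttttttttttttttttttt
70 tttttttttttttttttttt++............+ttttttttttttttttttt
72 tttttttttttttttttttt++............+ttttttttttttttttttt
74 tttttttttttttttttttt++............+ttttttttttttttttttt
76 tttttttttttttttttttt++............+ttttttttttttttttttt
78 tttttttttttttttttttt++............+ttttttttttttttttttt
80 tttttttttttttttttttt++............+ttttttttttttttttttt
82 tttttttttttttttttttt++............+ttttttttttttttttttt
84 tttttttttttttttttttt++............+ttttttttttttttttttt
86 tttttttttttttttttttt++............+ttttttttttttttttttt
88 tttttttttttttttttttt++............+ttttttttttttttttttt
90 tttttttttttttttttttt++............+ttttttttttttttttttt
92 tttttttttttttttttttt++............+ttttttttttttttttttt
94 t+++tttttttttttttttt++............+tttttttttttttttt++t
96 +++++tttttttttt
[... 3444 characters left out ...]
tttttttt++++++tt
214 tt++++++ttttttttttttt++bOOOOOO++++tttttttttttt++++++tt
216 ttt+++++tttttOOOOOOOOOOOOOOOOOOOOObbbbbbbtttttt+++++tt
218 ttt +++ttttt+OOOOOOOOOOOOOOOOOOOOOOOOOOOOtttttt++++ttt
220 ttttttttttttOOOOOOOOOOOOOOOOOOOOOOOOOOOOOttttttttttttt
222 ttttttttttttOOOOOOOOOOOOOOOOOOOOOOOOOOOOO tttttttttttt
224 .+++++++....OOOOOOOOOOOOOOOOOOOOOOOOOOOOO.............
226 ............ OOOOOOOOOOOOOOOOOOOOOOOOOOOO.............
228 ............bOOOOOOOOOOOOOOOOOOOOOOOOOOOO.............
230 ............OOOOOOOOOOOOOOOOOOOOOOOOOOOOO.............
232 ............OOOOOOOOOOOOOOOOOOOOOOOOOOOOO.............
234 ...........+##OOOOOOOOOOOOOOOOOOOOOOOOO ##............
[10 11 12 18 21 23 24 25 26 30 38]
```

The character picture shows the clip bridge at rows 154-184 against the fork (136-162), with the blade beyond it to row 96. I work out where the clip sits on the wedge.

```bash
cat > cl.py <<'E'
from h import *
c=cap('wrist');s=r.sense();R=np.array(s['ee_rot']);p=np.array(s['tcp_pos'])
h=cv2.cvtColor(c['frame'],cv2.COLOR_RGB2HSV);m=cv2.inRange(h,(12,70,60),(26,255,255))
rows=[v for v in range(60,215) if (m[v,290:344]>0).sum()>40];cols=np.where(m[(rows[0]+rows[-1])//2,270:370])[0]+270
print('rows',rows[0],rows[-1],'cols',cols[0],cols[-1])
for dz in (.015,.019): print('dz',dz,[round(float((R.T@(onz(c,314.6,v,p[2]-.048+dz)-p))[0]),4) for v in (rows[0],rows[-1])])
E
python3 cl.py
```

```text
rows 153 186 cols 290 341
dz 0.015 [0.0569, 0.038]
dz 0.019 [0.0575, 0.0391]
```

Run:
```python
from h import *
c=cap('wrist');s=r.sense();R=np.array(s['ee_rot']);p=np.array(s['tcp_pos'])
print('up-cam',c['orientation'])
W=lambda x,z:p+R@np.array([x,0,.048-z])
for x,z in [(.087,.002),(.047,.015),(.015,.015),(.015,.008),(.015,.063)]: print('wedge',x,z,proj(c,W(x,z)).round(1))
U=np.array([.9272,-.3746,0]);E=np.array([.5338,-.0051,0])
for sx,z in [(.0655,.1055),(.0735,.1055),(0.0,.085),(0.0655,.02)]: print('fork/end',sx,z,proj(c,E+sx*U+[0,0,z]).round(1))
for x in(.030,.040,.05,.06): print('bridge x',x,proj(c,W(x,.015)).round(1),proj(c,W(x,.019)).round(1))
```

```text
up-cam [[-0.37387677  0.88627551  0.27337131]
 [-0.9274778  -0.35759853 -0.10912479]
 [ 0.00104255 -0.29434504  0.95569865]]
wedge 0.087 0.002 [316.2  96.2]
wedge 0.047 0.015 [316.2 170.6]
wedge 0.015 0.015 [316.  223.6]
wedge 0.015 0.008 [315.9 219.3]
wedge 0.015 0.063 [316.6 263.6]
fork/end 0.0655 0.1055 [315.8 163.2]
fork/end 0.0735 0.1055 [315.8 149. ]
fork/end 0.0 0.085 [315.5 251.5]
fork/end 0.0655 0.02 [315.3 144.4]
bridge x 0.03 [316.1 199.4] [316.1 201.5]
bridge x 0.04 [316.1 182.6] [316.2 184.4]
bridge x 0.05 [316.2 165.3] [316.2 166.7]
bridge x 0.06 [316.2 147.4] [316.3 148.4]
```

The clip leans forward about 18°, still lying on the ramp and stopped by the fork, with its origin about 40 mm ahead of the wedge's. Another 8-9 mm puts it on the land.

```bash
python3 -m jog '{"delta_pos":[[0,0,0.3],[0.93,-0.37,0],[0.93,-0.37,0],[0.93,-0.37,0],[0.93,-0.37,0],[0,0,0]],"rot":[[0,0,0],[0,0,0],[0,0,0],[0,0,0],[0,0,0],[0,0,0]],"grip":[0,0,0,0,0,0]}'>/dev/null; python3 f.py 3; python3 cl.py
```

```text
t 23.93 F [-0.59  0.09  1.93] Fax -0.58 Mlat 0.057 tcpz 0.1405 under 0.0925 s 0.1060 lat -0.0003 pitch 0.00 g 0.207
brass (289, 157, 53, 58) 1905.0
rows 160 194 cols 290 341
dz 0.015 [0.053, 0.0333]
dz 0.019 [0.0537, 0.0344]
```

```bash
python3 -m jog '{"delta_pos":[[0.93,-0.37,0],[0.93,-0.37,0],[0.93,-0.37,0],[0.93,-0.37,0],[0,0,0]],"rot":[[0,0,0],[0,0,0],[0,0,0],[0,0,0],[0,0,0]],"grip":[0,0,0,0,0]}'>/dev/null; python3 f.py 3; python3 cl.py
```

```text
t 24.55 F [-0.25 -0.55  0.56] Fax -0.02 Mlat -0.022 tcpz 0.1405 under 0.0925 s 0.1101 lat -0.0003 pitch 0.01 g 0.203
brass (289, 142, 52, 73) 1740.5
rows 169 204 cols 289 340
dz 0.015 [0.0479, 0.0272]
dz 0.019 [0.0487, 0.0285]
```

```bash
python3 -m jog '{"delta_pos":[[0.93,-0.37,0],[0.93,-0.37,0],[0.93,-0.37,0],[0,0,0]],"rot":[[0,0,0],[0,0,0],[0,0,0],[0,0,0]],"grip":[0,0,0,0]}'>/dev/null; python3 f.py 3; python3 cl.py; python3 asc.py wrist 262 370 140 236 2
```

```text
t 25.08 F [-0.03  0.   -0.22] Fax -0.03 Mlat -0.077 tcpz 0.1405 under 0.0925 s 0.1131 lat -0.0002 pitch 0.01 g 0.203
brass (289, 139, 52, 76) 1707.5
rows 177 211 cols 289 339
dz 0.015 [0.0433, 0.0229]
dz 0.019 [0.0443, 0.0244]
[ 0.63459521 -0.04478768  0.27817146]
140 tttttttttttttttttttt++.OOOOOOOO..++ttttttttttttttttttt
142 tttttttttttttttttttt++.OOOOOOOO..++ttttttttttttttttttt
144 tttttttttttttttttttt++.OOOOOOOO..++ttttttttttttttttttt
146 tttttttttttttttttttt+++bOOOOOOO..++ttttttttttttttttttt
148 tttttttttttttt ttt t+++OOOOOOOO..++ ttt t tttttttttttt
150 tttttttttttt++++++++++.OOOOOOOO..+++++++++tttttttttttt
152 ttttttttttt+++++++++++.OOOOOOOO..++++++++++ttttttttttt
154 ttttttttttt++++++++++++OOOOOOOO..+++++++++++tttttttttt
156 tttttttttt+++++++++++++OOOOOOOO..++++++++++++ttttttttt
158 ttttttttt+++++++++++++.OOOOOOOO..++++++++++++ttttttttt
160 ttttttttt+++++++++++++.OOOOOOOO..+++++++++++++tttttttt
162 tttttttt++++++++++++++.bOOOOOOO..++++++++++++++ttttttt
164 tttttttt+++++++++++++++OOOOOOOO..++++++++++++++ttttttt
166 ttttttt+++++++++++++++.OOOOOOOO..+++++++++++++++tttttt
168 ttttt
[... 1328 characters left out ...]
++ttttttttttttttttt
214 ttttttttttttttttttttt++ OOOOOO++++tttttttttttttttttttt
216 tttttttttttttOOOOOOOOOOOOOOOOOOOOObbbbbbbttttttttttttt
218 tttttttttttt+OOOOOOOOOOOOOOOOOOOOOOOOOOOOttttttttttttt
220 tttt++++ttttOOOOOOOOOOOOOOOOOOOOOOOOOOOOOtttttt++++ttt
222 ttt+++++ttttOOOOOOOOOOOOOOOOOOOOOOOOOOOOO tttt+++++ttt
224 ttt+++++ tttOOOOOOOOOOOOOOOOOOOOOOOOOOOOOttttt++++++tt
226 ttt+++++ttttOOOOOOOOOOOOOOOOOOOOOOOOOOOOOttttt++++++tt
228 ttt+++++ttttbOOOOOOOOOOOOOOOOOOOOOOOOOOOOttttt+++++ttt
230 tttt+++tttttbOOOOOOOOOOOOOOOOOOOOOOOOOOOOtttttt ++tttt
232 ttttttttttttbOOOOOOOOOOOOOOOOOOOOOOOOOOOOttttttttttttt
234 +   tttttttt##OOOOOOOOOOOOOOOOOOOOOOOOO ##ttttttttttt 
[10 11 12 18 20 23 24 26 30 45]
```

The clip has levelled on the land, spanning 24-44 mm ahead of the wedge's origin, so its centre is about 34. Now I lift slowly.

```bash
python3 -m jog '{"delta_pos":[[-0.3,0.1,1],[-0.3,0.1,1.5],[0,0,2],[0,0,2],[0,0,2],[0,0,3],[0,0,4],[0,0,4],[0,0,4],[0,0,4]],"rot":[[0,0,0],[0,0,0],[0,0,0],[0,0,0],[0,0,0],[0,0,0],[0,0,0],[0,0,0],[0,0,0],[0,0,0]],"grip":[0,0,0,0,0,0,0,0,0,0]}'>/dev/null; python3 f.py 3; python3 cl.py
```

```text
t 26.17 F [ 0.34 -0.38 -1.39] Fax 0.46 Mlat 0.015 tcpz 0.1692 under 0.1212 s 0.1127 lat -0.0000 pitch 0.05 g 0.209
brass (289, 135, 51, 80) 1710.5
rows 170 204 cols 289 339
dz 0.015 [0.0475, 0.0273]
dz 0.019 [0.0483, 0.0286]
```

```bash
python3 -m jog '{"delta_pos":[[-6,0,6],[-10,-3,8],[-10,-8,6],[-10,-14,0],[-10,-20,0],[-10,-20,0],[-10,-20,0],[-10,-20,0],[-10,-20,0],[-10,-20,0]],"rot":[[0,0,0],[0,0,0],[0,0,0],[0,0,1],[0,0,1],[0,0,1],[0,0,1],[0,0,1],[0,0,1],[0,0,1]],"grip":[0,0,0,0,0,0,0,0,0,0]}'>/dev/null; python3 -m jog '{"delta_pos":[[-8,-20,0],[-6,-20,0],[-5,-20,0],[0,-18,0],[0,-12,0],[0,-5,0],[0,0,0],[0,0,0]],"rot":[[0,0,1],[0,0,1],[0,0,1],[0,0,1],[0,0,1],[0,0,1],[0,0,0],[0,0,0]],"grip":[0,0,0,0,0,0,0,0]}'; python3 f.py 3; python3 cl.py
python3 - <<'E'
from h import *
c=cap('wrist');m=cv2.inRange(cv2.cvtColor(c['frame'],cv2.COLOR_RGB2HSV),(105,120,40),(125,255,255));k=max(cv2.findContours(m,0,2)[0],key=cv2.contourArea);b=cv2.boundingRect(k);print(b)
q=cv2.approxPolyDP(cv2.convexHull(k),8,True)[:,0]
for p in q: print(p,onz(c,*map(float,p),.025).round(3))
s=r.sense();print(s['tcp_pos'],np.array(s['ee_rot'])[:,0])
E
```

```text
time_s: 27.72
tcp_pos: [0.4407, -0.2548, 0.1887]
ee_rot: [[0.987, -0.159, 0.0], [-0.159, -0.987, 0.0], [0.0, -0.0, -1.0]]
wrist_force: [0.4, 0.3, -1.5]
gripper_width: 0.206
t 27.87 F [-0.41  0.29 -1.15] Fax -0.49 Mlat -0.005 tcpz 0.1886 under 0.1406 s 0.0927 lat -0.2461 pitch 0.02 g 0.204
brass (289, 169, 51, 38) 1656.0
rows 170 203 cols 290 339
dz 0.015 [0.0474, 0.0279]
dz 0.019 [0.0482, 0.0291]
(228, 10, 184, 250)
[411  10] [ 0.587 -0.361  0.025]
[392 251] [ 0.361 -0.326  0.025]
[246 251] [ 0.386 -0.17   0.025]
[228  10] [ 0.611 -0.205  0.025]
[ 0.44160542 -0.25412476  0.1883588 ] [ 9.87641017e-01 -1.56732787e-01  2.33597567e-04]
```

Clip still on the wedge, centred over the tray. I lower it.

```bash
python3 -m jog '{"delta_pos":[[0,0,-10],[0,0,-20],[0,0,-20],[0,0,-20],[0,0,-20],[0,0,-15],[0,0,-10],[0,0,-4],[0,0,0],[0,0,0]],"rot":[[0,0,0],[0,0,0],[0,0,0],[0,0,0],[0,0,0],[0,0,0],[0,0,0],[0,0,0],[0,0,0],[0,0,0]],"grip":[0,0,0,0,0,0,0,0,0,0]}'>/dev/null; python3 f.py 3; python3 -m jog '{"delta_pos":[[0,0,-1.5],[0,0,-1.5],[0,0,-1.5],[0,0,-1.5],[0,0,0],[0,0,0]],"rot":[[0,0,0],[0,0,0],[0,0,0],[0,0,0],[0,0,0],[0,0,0]],"grip":[0,0,0,0,0,0]}'>/dev/null; python3 f.py 3
```

```text
t 28.95 F [-0.68 -0.52 -1.08] Fax -0.43 Mlat 0.002 tcpz 0.0700 under 0.0222 s 0.0942 lat -0.2461 pitch 0.13 g 0.206
brass (289, 169, 51, 38) 1680.5
t 29.6 F [ 0.37 -0.11 -1.5 ] Fax 0.38 Mlat 0.004 tcpz 0.0631 under 0.0151 s 0.0934 lat -0.2462 pitch 0.00 g 0.205
brass (289, 169, 51, 38) 1683.5
```

```bash
python3 -m jog '{"delta_pos":[[0,0,-1],[0,0,-1],[0,0,-1],[0,0,0],[0,0,0]],"rot":[[0,0,0],[0,0,0],[0,0,0],[0,0,0],[0,0,0]],"grip":[0,0,0,0,0]}'>/dev/null; python3 f.py 3
```

```text
t 30.17 F [ 0.19 -0.11 -1.31] Fax 0.21 Mlat 0.026 tcpz 0.0601 under 0.0122 s 0.0933 lat -0.2462 pitch 0.01 g 0.202
brass (289, 169, 51, 38) 1685.5
```

```bash
python3 -m jog '{"delta_pos":[[0,0,-1],[0,0,-1],[0,0,-1],[0,0,0],[0,0,0]],"rot":[[0,0,0],[0,0,0],[0,0,0],[0,0,0],[0,0,0]],"grip":[0,0,0,0,0]}'>/dev/null; python3 f.py 3
```

```text
t 30.73 F [ 0.14 -0.3  -1.7 ] Fax 0.24 Mlat -0.012 tcpz 0.0571 under 0.0091 s 0.0934 lat -0.2462 pitch 0.00 g 0.201
brass (289, 169, 51, 38) 1685.5
```

```bash
python3 -m jog '{"delta_pos":[[0,0,-1],[0,0,-1],[0,0,-1],[0,0,0],[0,0,0]],"rot":[[0,0,0],[0,0,0],[0,0,0],[0,0,0],[0,0,0]],"grip":[0,0,0,0,0]}'>/dev/null; python3 f.py 3
```

```text
t 31.3 F [ 0.34 -0.36 -1.12] Fax 0.45 Mlat -0.024 tcpz 0.0541 under 0.0061 s 0.0933 lat -0.2462 pitch 0.00 g 0.207
brass (289, 176, 52, 36) 1662.5
```

```bash
python3 -m jog '{"delta_pos":[[0,0,-0.5],[0,0,-0.5],[0,0,-0.5],[0,0,0],[0,0,0]],"rot":[[0,0,0],[0,0,0],[0,0,0],[0,0,0],[0,0,0]],"grip":[0,0,0,0,0]}'>/dev/null; python3 f.py 3; python3 cl.py
```

```text
t 31.87 F [ 0.61  0.13 -1.38] Fax 0.52 Mlat 0.035 tcpz 0.0526 under 0.0046 s 0.0933 lat -0.2462 pitch -0.00 g 0.200
brass (289, 181, 52, 37) 1737.5
rows 182 214 cols 289 340
dz 0.015 [0.0406, 0.0212]
dz 0.019 [0.0416, 0.0227]
```

```bash
python3 -m jog '{"delta_pos":[[0,0,-0.4],[0,0,0],[0,0,0]],"rot":[[0,0,0],[0,0,0],[0,0,0]],"grip":[0,0,0]}'>/dev/null; python3 f.py 3
```

```text
t 32.32 F [-0.01  0.04 -1.31] Fax -0.03 Mlat 0.006 tcpz 0.0522 under 0.0042 s 0.0933 lat -0.2462 pitch -0.00 g 0.207
brass (289, 182, 52, 37) 1749.0
```

```bash
python3 -m jog '{"delta_pos":[[0,0,0],[0,0,0],[0,0,0],[0,0,0],[0,0,0],[0,0,0],[0,0,0],[0,0,0],[0,0,0],[0,0,0]],"rot":[[0,0,0],[0,0,0],[0,0,0],[0,0,0],[0,0,0],[0,0,0],[0,0,0],[0,0,0],[0,0,0],[0,0,0]],"grip":[23,25,28,32,36,40,45,50,50,50]}'; python3 -m jog '{"delta_pos":[[0,0,5],[0,0,10],[0,0,20],[0,0,25],[0,0,30],[0,0,30],[-10,10,20],[-10,20,10],[0,0,0],[0,0,0]],"rot":[[0,0,0],[0,0,0],[0,0,0],[0,0,0],[0,0,0],[0,0,0],[0,0,0],[0,0,0],[0,0,0],[0,0,0]],"grip":[50,50,50,50,50,50,50,50,50,50]}'
python3 - <<'E'
from h import *
s=cap('scene');w=cap('wrist');t=cap('top')
a=cv2.resize(s['frame'][140:350,110:440],(640,407),interpolation=cv2.INTER_CUBIC)[:, :440]
b=cv2.resize(w['frame'][0:250,160:460],(360,300))
o=np.zeros((600,800,3),np.uint8);o[:407,:440]=a;o[:300,440:]=b
d=cv2.resize(t['frame'][120:300,170:510],(360,190));o[305:495,440:]=d
cv2.imwrite('pics/final.png',o[:,:,::-1])
E
```

```text
time_s: 33.15
tcp_pos: [0.4417, -0.2546, 0.0522]
ee_rot: [[0.988, -0.157, -0.0], [-0.157, -0.988, 0.0], [-0.0, -0.0, -1.0]]
wrist_force: [0.5, -0.0, 0.0]
gripper_width: 0.487
time_s: 33.98
tcp_pos: [0.4217, -0.2242, 0.204]
ee_rot: [[0.988, -0.156, 0.003], [-0.156, -0.988, -0.001], [0.003, -0.0, -1.0]]
wrist_force: [-0.3, -0.0, 0.1]
gripper_width: 0.502
```

View pics/final.png

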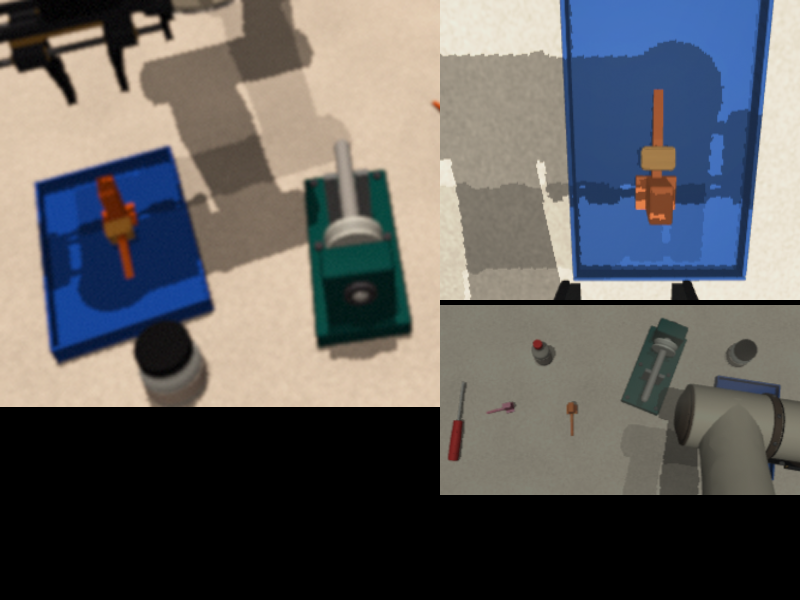

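The wedge stands in the tray with the clip on it (wrist inset: clip (658,158), handle (655,203)). The spindle is bare, the bystanders look untouched and the gripper is clear, so I hand in.

```bash
python3 -c "
from h import *
print(r.sense()['time_s']); print(finish_job())"
```

```text
34.1333
the job is handed in; nothing more can be done
None
```

The job is done and handed in at 34 s of the 72 s allowed. The clip is off the spindle, and the clip and wedge are lying together in the blue tray. No verdict was reported.

- **Sliding under the clip:** I set the blade on the steel with about 2 N and slid it in. The clip moved up against the fork, rose up the ramp and levelled on the land, centred about 34 mm ahead of the wedge's origin. It then lifted clear and I laid both down and let go.
- **Forces:** Readings were taken only at stops. The push along the spindle stayed at 4 N or less. The net vertical force on the tool was mostly within ±4 N.
- **Resting on the steel:** It was not perfectly even. For a stretch the blade bore down on the steel with about 6 N, and at another I was lifting the wedge by about 3 N. I corrected the height each time. During that lift the blade may briefly have been up to about 0.3 mm off the steel.
- **Clip shifting on the blade:** It slid about 4 mm forward on the blade during the lift, to about 38 mm ahead of the wedge's origin. It slid back on touching the tray floor.
- **Last check:** The final pictures showed the wedge standing in the tray with the clip on it, a bare spindle, and the gripper open and about 15 cm above the tray. The glue bottle, jar and screwdriver looked undisturbed, judged by eye only.

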